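# Eject the test carrier and catch it

### The arm

A 6-joint arm with a two-finger parallel gripper is mounted at the origin on a cart in front of the work surface, level with it; the furniture and walls round the work are solid. World frame = base frame: x ahead of the robot, y to its left, z up, the work surface at z = 0. Lengths are in m, angles in rad, forces in N, time in s.
With the tool pointing down it reaches from about 0.225 to 0.875 m from the base axis. Payload 3.4 kg.
Tool frame: the origin (TCP) lies at the very end of the fingers, on their centre line; the grasp point (between the pads) lies 19 mm behind it (manip.pinch_z is the distance from the TCP to the grasp point, in m); z points along the fingers, y is the line along which they close (so a half turn about z gives the same grasp; the last joint's range is limited). The gripper opens to 85 mm and grips with 20 to 120 N. Pads are 22 mm wide; open, the fingers measure 114 mm over their backs; the gripper's body (76 mm by 85 mm) begins 54 mm behind the grasp point. The pads swing forward as they close: fully open they stand 13 mm farther back than shut.
Start: joints at [1.052, 0.276, 1.505, -0, 1.361, -0.121], TCP at [0.223, 0.53, 0.231] pointing down, gripper open.
Joint ranges: [-2.89, 2.89], [-0.75, 2.08], [0.22, 2.7], [-1.18, 4.32], [0.11, 2.71], [-2.7, 2.7]. Speed limits (rad/s): [2.57, 2.57, 3.14, 3.14, 3.14, 3.14].

### API

Orientations are given as a unit quaternion [w, x, y, z].
In Python, from rig import manip gives the robot as it stands. The module is installed in compiled form; this text tells all that it offers.
- The arm moves only by the shell command python3 -m jog 'ROWS' [FORCE]. ROWS is JSON, a list of rows, each an object of numbers: "dx", "dy", "dz": the shift along the tool's x, y, z each as a share of 25 cm, from -1 to 1; "ax", "ay", "az": the turn, a rotation vector about the tool's x, y, z each as a share of 90 degrees, from -1 to 1; "grip": the opening, from -1 (shut) to 1 (fully open), so that 0 is half open. A call has 1 to 5 rows; each row is the pose to reach, as a shift and turn from the pose commanded when the call began, along the tool's axes at that moment; what a row does not reach only later rows make up. A row lasts 1/12 s, in which the tool goes at most 41.7 mm and 7.16 degrees, less where a joint would pass 70% of its speed; a pose out of reach is approached as far as the arm can. A call with a number of a shift or a turn outside -1 to 1 is refused whole. A call with a gripper value outside its range is refused whole. The fingers move at their own pace and stop on an object; FORCE is the grip in N (left out, the last holds). Time passes only in rows, so rows that repeat a pose let the fingers close. It gives the time, the measured TCP pose, the force, the opening and the grip force at its end, in the units of the state.
- manip.get_state(): the state, without advancing time (a new reading comes with each control period).
- manip.get_image(name): name is "side" or "top" or "wrist"; returns a dict with "img" (420x560x3 uint8, red, green, blue), "mtx" (3x3 intrinsics, pixels), "k1" (the pictures are not rectified: a ray, as slopes to the right and down, at radius r is drawn at 1 + k1 r^2 times it, then the intrinsics apply), "world_to_cam" (4x4, takes a point from world to camera coordinates); the wrist camera has in their place "T_tool_cam" (4x4, takes a point from camera to tool coordinates, whose origin is the TCP and whose axes are the flange's). Camera axes: x right, y down, z forward; pixel columns grow to the right and rows downward; lengths in m; the calibration is good to about 2 mm. A picture is of the moment at which its call begins: read the wrist's pose just before it. There is no depth.
- manip.sign_off(): hands the job in; it is judged then, once.
The state is a dict: "clock": time; "qpos": joint angles; "qd": joint speeds; "effort": joint torques, N m; "position": TCP position; "ee_rot": TCP orientation; "contact_force": force on the tool from outside, world axes, zero at the start; "moment": the same for the moment, N m; "width": finger opening in m; "gripper_force": force on a finger pad.
Only numpy, scipy, OpenCV 4.12 (cv2) and the standard library are available. Lean on these libraries where they do the work, as an engineer would, in place of code of your own. Each camera call takes 0.05 s, during which the arm holds its last target. There are 200 camera calls.

### The job

Press the eject key of the board test dock so that its spring pushes the carrier out, let the carrier come out by itself at least 20 mm, then stop it with a finger before it slides off the front end of its channel, and finish while still holding it stopped there with the finger. Be gentle, let the carrier stay flat in its channel (do not lift it out or push it back in), and do not shift the solder reel, the small pot or the tweezers.

Things in the scene. Friction and masses are not known exactly. Their poses are not given: they have to be found in the camera images.
- dock: Grey board test dock, fixed. Origin: on the worktop under the channel's centre line, 2 mm before the housing's front face; -x is the way the carrier comes out, z up. In mm: base x -55..112, y -82..45, top z 30; housing on it x 2..112, y -45..45, top z 80. In front of it the open channel, x -55..0, floor z 30, between low rails (y 23.5..29.5 each side, top z 36).
- channel_end (a point): Middle of the open front end of the channel's floor (dock x -55, y 0, z 30 mm). There is no stop here.
- key (a joint): Travel of the eject key: 0 up, 0.010 m fully down. Its spring takes 1.5 N to start and 4.5 N fully down. Past 6 mm it releases the carrier's pusher. It may be let go or kept down afterwards.
- key_top (a point): Middle of the top of the black eject key, 22 mm (x) by 26 mm (y), in a dark collar on the dock's -y side (dock x -30, y -60 mm). 58 mm above the worktop when up, 48 mm when fully down; the collar's rim is at 42 mm.
- carrier: Loose aluminium carrier, 60 mm (x) by 44 mm (y), 55 to 110 g, front lip 34 mm high. Origin: centre of its underside, axes as the dock's; at the start at dock x 27.5, z 30 mm, inside the housing. Once released, a damped spring (about 3 N) keeps pushing it slowly along dock -x, about 10 mm/s; it tips off the front after about 80 mm. A finger standing still before its lip stops it.
- carrier_lip (a point): Middle of the upper edge of the carrier's upright front lip, on its front face: 64 mm above the worktop, at the start at dock x -2.5, y 0 mm; moves to dock -x as the carrier comes out. The lip is 44 mm wide, 5 mm thick; its front face is free from 36 mm (rail top) to 64 mm above the worktop.
- microscope: Tall green stereo microscope, fixed, an obstacle between the right and left parts of the worktop. Origin: under its head. It covers about 0.20 to 0.58 m in x and -0.17 to +0.02 m in y and is 0.42 m high: bring the hand over it. A second obstacle is the large screen over the back of the worktop: lower edge 0.48 m up at x about 0.8 m, leaning forward to 0.86 m up at x 0.5 to 0.7 m.
- reel: Solder wire reel with orange flanges lying flat, 60 mm across, 28 mm high, left in front of the dock; bystander. Origin: centre of its underside.
- small_pot: Small open beige pot, 37 mm across, 30 mm high, left of the dock's housing; bystander. Origin: centre of its underside.
- tweezers: Thin white tweezers lying flat, 14 x 125 x 9 mm, in front of the dock's channel; bystander. Origin: centre of its underside.

How it is judged:
By the outcome, as a careful person would: the job done as asked, in the order asked, and still so for the second after the job is handed in, while the arm keeps its last pose, push and grip.
It also fails if it takes over 48 s, if anything falls off the work surface, if the arm or the gripper's body presses on something with over 40 N, if the wrist force passes 120 N, or if a joint passes its speed limit or range.

## Working session

There is one attempt and no reset: what is moved stays moved. The work goes in short steps, Python scripts to look and compute and a shell command to move; the robot and the scene stay as the last step left them, time stands still between calls to the robot, and variables do not carry over. Pictures are saved under pics/ and viewed, at most 10 in all, crops included, and the job is handed in when it is done.

```bash
mkdir -p pics
python3 - <<'E'
from rig import manip
import cv2,numpy as np
s=manip.get_state();print(s)
for n in("top","side"):
    d=manip.get_image(n);cv2.imwrite(f"pics/{n}0.png",d["img"][:,:,::-1]);print(n,d["mtx"].tolist(),d["k1"],np.round(d["world_to_cam"],3).tolist())
E
```

```text
{'clock': 0.0, 'qpos': array([ 1.05198368e+00,  2.76590511e-01,  1.50617178e+00,  2.25979924e-06,
        1.36071433e+00, -1.20980325e-01]), 'qd': array([-0.0003027 ,  0.00047194,  0.00127607,  0.00162006, -0.00023649,
        0.0006866 ]), 'effort': array([ 6.44451138e-04, -4.16772366e+01, -2.45803052e+01,  3.46628449e-04,
        1.10634678e-02, -2.17055242e-05]), 'position': array([0.22248413, 0.52961229, 0.23042689]), 'ee_rot': array([-2.97272540e-04,  1.97607122e-01,  9.80280846e-01, -8.93846754e-04]), 'contact_force': array([ 0.10118406,  0.61562931, -0.42814581]), 'moment': array([ 0.01749715,  0.0672239 , -0.00393622]), 'gripper_force': 0.0, 'width': 0.08510558859363399}
top [[435.9212787642774, 0.0, 283.32731631463383], [0.0, 435.9212787642774, 215.32513233814146], [0.0, 0.0, 1.0]] -0.022499956589328914 [[0.012, -1.0, -0.019, 0.19], [-0.996, -0.011, -0.086, 0.508], [0.086, 0.02, -0.996, 0.971], [0.0, 0.0, 0.0, 1.0]]
side [[488.0267673752051, 0.0, 288.77320652014834], [0.0, 488.0267673752051, 212.87119153071401], [0.0, 0.0, 1.0]] 0.001975203959721072 [[0.296, -0.955, 0.011, 0.021], [-0.667, -0.215, -0.713, 0.427], [0.683, 0.204, -0.701, 0.768], [0.0, 0.0, 0.0, 1.0]]
```

View pics/top0.png

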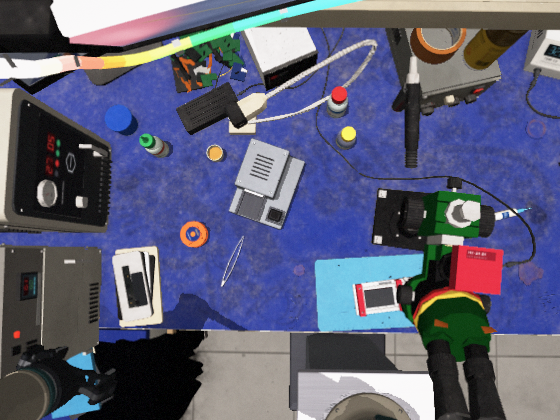

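View pics/side0.png

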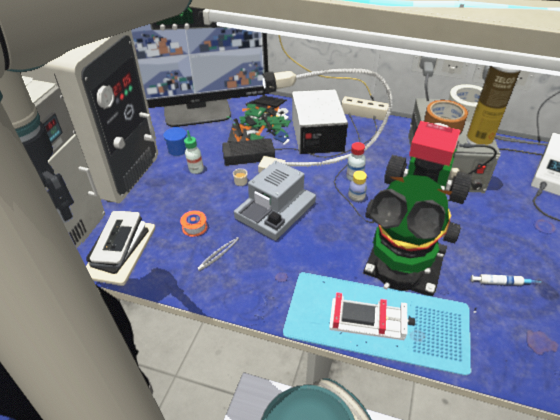

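The top view shows the dock around (267,185), with its key at about (276,214), the reel at (194,234), the tweezers at (232,262) and the pot at (215,153). I'll enlarge both views to pick corner points.

```bash
cat > h.py <<'E'
import numpy as np,cv2
from rig import manip
def ray(d,px):
    k=d["k1"];K=d["mtx"]
    u=np.linalg.solve(K,[px[0],px[1],1])[:2];r=u.copy()
    for _ in range(20): r=u/(1+k*(r@r))
    W=np.array(d["world_to_cam"]);R=W[:3,:3]
    return -R.T@W[:3,3], R.T@np.array([*r,1])
def onz(d,px,z):
    o,v=ray(d,px);return o+v*(z-o[2])/v[2]
def proj(d,p):
    W=np.array(d["world_to_cam"]);c=W[:3,:3]@np.array(p)+W[:3,3];r=c[:2]/c[2]
    return (d["mtx"]@np.array([*(r*(1+d["k1"]*(r@r))),1]))[:2]
E
python3 - <<'E'
import cv2,numpy as np
a=cv2.imread("pics/top0.png")[130:240,220:315];b=cv2.imread("pics/side0.png")[155:245,225:325]
cv2.imwrite("pics/c0.png",cv2.resize(a,None,fx=5,fy=5,interpolation=2)); cv2.imwrite("pics/c1.png",cv2.resize(b,None,fx=6,fy=6,interpolation=2))
E
```

```text
(no output)
```

View pics/c0.png

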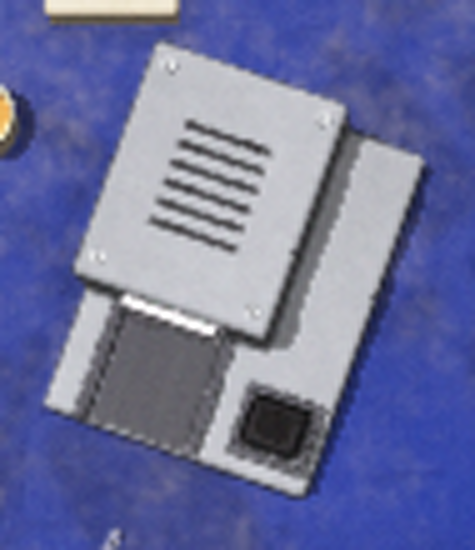

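View pics/c1.png

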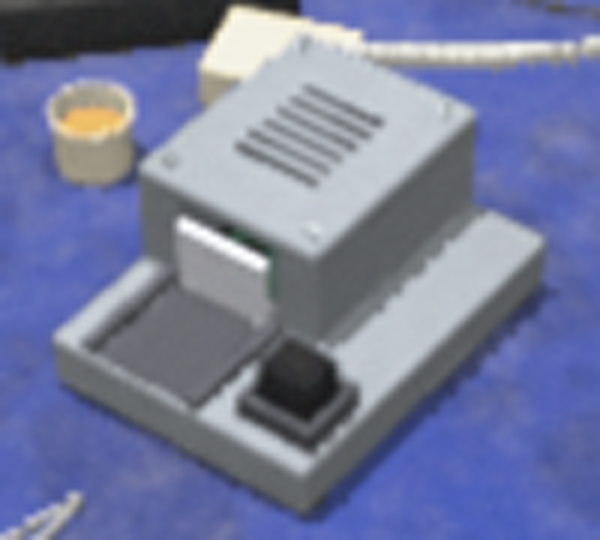

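The crops show clear housing-top and base corners, plus the key at crop (275,423) in the top view and (298,365) in the side view. I'll fit the dock pose from those corners.

```bash
cat > fit.py <<'E'
from h import *
M=[(112,45,80),(112,-45,80),(2,-45,80),(2,45,80),(-55,-82,30),(-55,45,30),(112,-82,30)]
T=[(157,43),(347,103),(265,335),(77,272),(305,495),(45,407),(423,158)]
S=[(303,38),(475,120),(318,252),(142,170),(303,475),(57,345),(545,243)]
cams={n:manip.get_image(n) for n in("top","side")}
def fit(A,B):
    a=A.mean(0);b=B.mean(0);U=((A-a)*[1,1]);z=(U[:,0]+1j*U[:,1]).conj()@((B-b)[:,0]+1j*(B-b)[:,1])
    th=np.angle(z);R=np.array([[np.cos(th),-np.sin(th)],[np.sin(th),np.cos(th)]]);return th,b-R@a,R
m=np.array(M)/1e3
for n,P,s,o in(("top",T,5,(220,130)),("side",S,6,(225,155))):
    d=cams[n];px=(np.array(P)+.5)/s-.5+np.array(o)
    W=np.array([onz(d,p,z)[:2] for p,z in zip(px,m[:,2])])
    th,t,R=fit(m[:,:2],W);print(n,np.degrees(th),t,"res mm",np.round((W-(m[:,:2]@R.T+t))*1e3,1).tolist())
    k={"top":(275,420),"side":(298,358)}[n];print("key",onz(d,(np.array(k)+.5)/s-.5+np.array(o),.058)[:2], "model",R@[-.03,-.06]+t, "chan_end",R@[-.055,0]+t)
for n,px in(("reel",(194,234)),("pot",(215,153)),("tw a",(242,238)),("tw b",(222,286))): print(n,onz(cams["top"],px,.02)[:2])
E
python3 fit.py
```

```text
top -18.387734687262814 [0.55184721 0.26162068] res mm [[-2.4, -0.8], [-0.1, 1.1], [2.1, 0.7], [0.4, -2.7], [1.6, 0.9], [0.2, -0.8], [-1.8, 1.6]]
key [0.50676736 0.21500581] model [0.50445215 0.21414744] chan_end [0.49965531 0.27897021]
side -18.66154265185335 [0.54667146 0.25901691] res mm [[-4.0, -1.4], [-4.1, 1.1], [5.8, 1.7], [1.2, -2.4], [2.9, 2.2], [-0.8, -3.3], [-1.0, 2.0]]
key [0.50371321 0.21366421] model [0.49905007 0.21177071] chan_end [0.49456307 0.27661565]
reel [0.46124741 0.40066484]
pot [0.65023584 0.35729988]
tw a [0.45343587 0.2902071 ]
tw b [0.34420991 0.33343302]
```

```bash
python3 -m jog '[{"dx":-0.72,"dy":-0.36,"az":-0.048,"grip":-1},{"dx":-0.72,"dy":-0.36,"az":-0.048,"grip":-1},{"dx":-0.72,"dy":-0.36,"az":-0.048,"grip":-1},{"dx":-0.72,"dy":-0.36,"az":-0.048,"grip":-1},{"dx":-0.72,"dy":-0.36,"az":-0.048,"grip":-1}]' 20
cat > go.py <<'E'
import sys
from h import *
from scipy.spatial.transform import Rotation as R
s=manip.get_state();q=s["ee_rot"];r=R.from_quat([q[1],q[2],q[3],q[0]]).as_matrix()
c,sn=np.cos(np.radians(-18.5)),np.sin(np.radians(-18.5));O=np.array([.552,.2614,0]);D=np.array([[c,-sn,0],[sn,c,0],[0,0,1]])
print("dock mm",np.round(D.T@(s["position"]-O)*1e3,1),"toolx deg",np.degrees(np.arctan2(r[1,0],r[0,0])),"z",r[:,2].round(4),"F",s["contact_force"].round(2),"w",s["width"],"t",s["clock"])
if len(sys.argv)>3:
    t=O+D@(np.array(sys.argv[1:4],float)/1e3);print("share",np.round(r.T@(t-s["position"])/.25,4))
E
python3 go.py -30 -60 120
```

```text
dock mm [-397.6  150.   230.7] toolx deg 157.20609613300076 z [-6.e-04 -1.e-03 -1.e+00] F [ 0.35 -0.39 -0.3 ] w 0.08549298242862008 t 0.2
share [-1.5291 -0.7272  0.4436]schema error: expected keys dx, dy, dz, ax, ay, az, grip
```

```bash
python3 -m jog '[{"dx":-0.72,"dy":-0.36,"dz":0,"ax":0,"ay":0,"az":-0.048,"grip":-1},{"dx":-0.72,"dy":-0.36,"dz":0,"ax":0,"ay":0,"az":-0.048,"grip":-1},{"dx":-0.72,"dy":-0.36,"dz":0,"ax":0,"ay":0,"az":-0.048,"grip":-1},{"dx":-0.72,"dy":-0.36,"dz":0,"ax":0,"ay":0,"az":-0.048,"grip":-1},{"dx":-0.72,"dy":-0.36,"dz":0,"ax":0,"ay":0,"az":-0.048,"grip":-1}]' 20; python3 go.py -30 -60 120
```

```text
clock: 0.62
position: [0.355, 0.3753, 0.2312]
ee_rot: [0.0, 0.161, 0.987, -0.0]
contact_force: [-0.0, 0.6, 0.1]
width: 0.0252
gripper_force: 0.0
dock mm [-222.9   45.5  231.2] toolx deg 161.5232154805739 z [ 5.e-04 -8.e-04 -1.e+00] F [-0.03  0.58  0.07] w 0.02523102684293158 t 0.6167
share [-0.7713 -0.422   0.4457]
```

```bash
python3 -m jog '[{"dx":-0.74,"dy":-0.41,"dz":0.3,"ax":0,"ay":0,"az":0,"grip":-1},{"dx":-0.74,"dy":-0.41,"dz":0.3,"ax":0,"ay":0,"az":0,"grip":-1},{"dx":-0.74,"dy":-0.41,"dz":0.3,"ax":0,"ay":0,"az":0,"grip":-1},{"dx":-0.74,"dy":-0.41,"dz":0.3,"ax":0,"ay":0,"az":0,"grip":-1},{"dx":-0.74,"dy":-0.41,"dz":0.3,"ax":0,"ay":0,"az":0,"grip":-1}]'; python3 -m jog '[{"dx":0,"dy":0,"dz":0,"ax":0,"ay":0,"az":0,"grip":-1},{"dx":0,"dy":0,"dz":0,"ax":0,"ay":0,"az":0,"grip":-1},{"dx":0,"dy":0,"dz":0,"ax":0,"ay":0,"az":0,"grip":-1}]' >/dev/null; python3 go.py -30 -60 80
```

```text
clock: 1.03
position: [0.4875, 0.2311, 0.1611]
ee_rot: [0.0, 0.161, 0.987, 0.0]
contact_force: [0.9, -0.2, -0.6]
width: 0.0
gripper_force: 0.0
dock mm [-53.3 -48.  161.5] toolx deg 161.46759340736915 z [-1.1e-03  5.0e-04 -1.0e+00] F [ 0.2   0.75 -0.14] w -1.0393381751103104e-05 t 1.2833
share [-0.0935 -0.0482  0.326 ]
```

Next I move above the key (TCP at 80 mm), let it settle, and look.

```bash
python3 -m jog '[{"dx":-0.094,"dy":-0.048,"dz":0.1,"ax":0,"ay":0,"az":0,"grip":-1},{"dx":-0.094,"dy":-0.048,"dz":0.2,"ax":0,"ay":0,"az":0,"grip":-1},{"dx":-0.094,"dy":-0.048,"dz":0.326,"ax":0,"ay":0,"az":0,"grip":-1},{"dx":-0.094,"dy":-0.048,"dz":0.326,"ax":0,"ay":0,"az":0,"grip":-1},{"dx":-0.094,"dy":-0.048,"dz":0.326,"ax":0,"ay":0,"az":0,"grip":-1}]'; python3 go.py -30 -60 65
python3 - <<'E'
from h import *
d=manip.get_image("side");w=manip.get_image("wrist")
a=cv2.resize(d["img"][130:250,220:330],None,fx=4,fy=4,interpolation=2)
b=cv2.resize(w["img"],(400,300))
c=np.zeros((480,840,3),np.uint8);c[:,:440]=a;c[:300,440:]=b
cv2.imwrite("pics/k.png",cv2.resize(c,(798,456))[:,:,::-1])
E
```

```text
clock: 1.7
position: [0.5032, 0.2149, 0.0798]
ee_rot: [-0.002, 0.16, 0.987, -0.0]
contact_force: [-0.1, 0.2, 0.1]
width: 0.0001
gripper_force: 0.0
dock mm [-31.5 -59.6  79.8] toolx deg 161.64069020787744 z [-3.2e-03 -5.0e-04 -1.0e+00] F [-0.08  0.17  0.13] w 8.43374055572134e-05 t 1.7
share [-0.0062 -0.0017  0.059 ]
```

View pics/k.png

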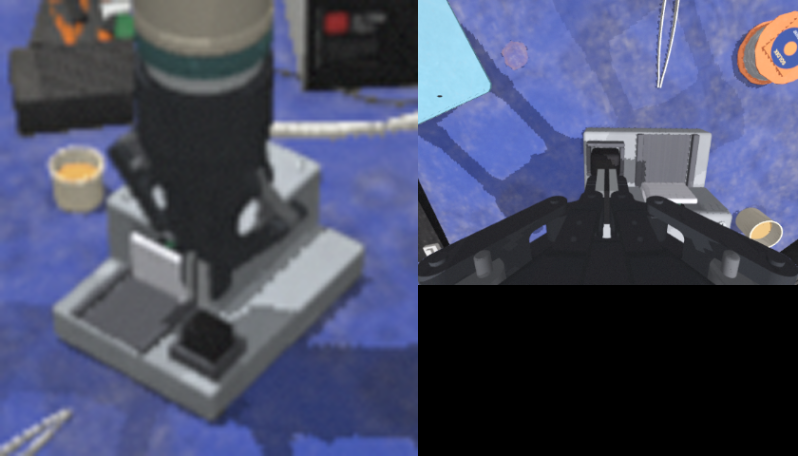

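The fingertips hang over the key and are centred across it: in the wrist view the key is at about (604,158) and the tips at about (604,170). I'll zoom the wrist view to check the fore-aft offset.

Run:
```python
from h import *
from scipy.spatial.transform import Rotation as R
s=manip.get_state();q=s["ee_rot"];T=np.eye(4);T[:3,:3]=R.from_quat([q[1],q[2],q[3],q[0]]).as_matrix();T[:3,3]=s["position"]
w=manip.get_image("wrist");w["world_to_cam"]=np.linalg.inv(T@np.array(w["T_tool_cam"]))
np.savez("w.npz",W=w["world_to_cam"],K=w["mtx"],k=w["k1"])
c,sn=np.cos(np.radians(-18.5)),np.sin(np.radians(-18.5));O=np.array([.552,.2614,0]);D=np.array([[c,-sn,0],[sn,c,0],[0,0,1]])
for p in((-41,-73,58),(-41,-47,58),(-41,-60,58),(-55,-82,30),(-55,45,30),(-2.5,22,64),(-2.5,-22,64)):
    print(p,np.round(proj(w,O+D@(np.array(p)/1e3)),1))
x0,y0=230,175
a=cv2.resize(w["img"][y0:y0+130,x0:x0+200],None,fx=4,fy=4,interpolation=2);a=cv2.convertScaleAbs(a,alpha=1.6,beta=20)
cv2.imwrite("pics/w.png",a[:,:,::-1])
```

```text
(-41, -73, 58) [252.6 230.3]
(-41, -47, 58) [297.2 230.4]
(-41, -60, 58) [274.9 230.4]
(-55, -82, 30) [241.9 196.8]
(-55, 45, 30) [433.5 197.3]
(-2.5, 22, 64) [411.5 294.8]
(-2.5, -22, 64) [338.3 294.8]
```

View pics/w.png

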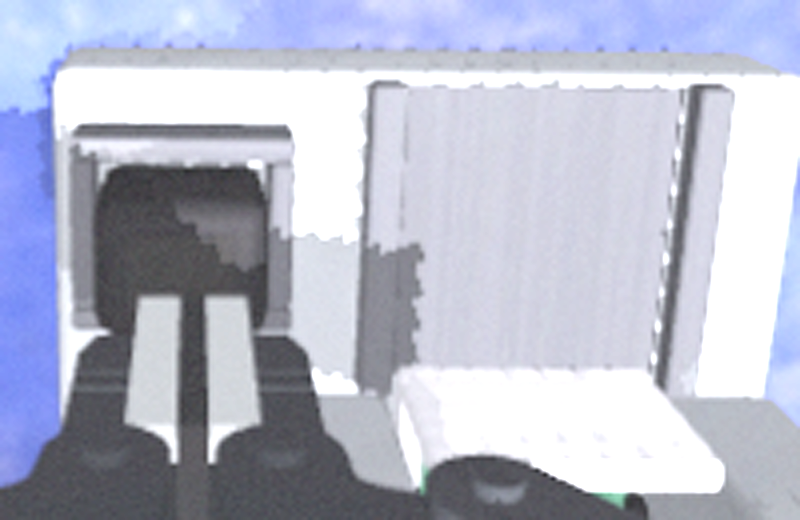

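The wrist view confirms the sideways alignment. The dock sits about 2 mm further toward -x than my fit: the lip's top edge is at row 290.5 against 294.8 predicted, and the base edge at 192.5 against 197. The TCP is over the key, so I'm going straight down.

```bash
python3 -m jog '[{"dx":0,"dy":0,"dz":0.04,"ax":0,"ay":0,"az":0,"grip":-1},{"dx":0,"dy":0,"dz":0.07,"ax":0,"ay":0,"az":0,"grip":-1},{"dx":0,"dy":0,"dz":0.076,"ax":0,"ay":0,"az":0,"grip":-1},{"dx":0,"dy":0,"dz":0.076,"ax":0,"ay":0,"az":0,"grip":-1}]'; python3 -m jog '[{"dx":0,"dy":0,"dz":0.012,"ax":0,"ay":0,"az":0,"grip":-1},{"dx":0,"dy":0,"dz":0.02,"ax":0,"ay":0,"az":0,"grip":-1},{"dx":0,"dy":0,"dz":0.028,"ax":0,"ay":0,"az":0,"grip":-1},{"dx":0,"dy":0,"dz":0.036,"ax":0,"ay":0,"az":0,"grip":-1},{"dx":0,"dy":0,"dz":0.042,"ax":0,"ay":0,"az":0,"grip":-1}]'; python3 go.py -30 -60 49.5
```

```text
clock: 2.18
position: [0.5044, 0.2138, 0.0605]
ee_rot: [-0.001, 0.16, 0.987, -0.0]
contact_force: [-0.1, -0.4, -0.1]
width: -0.0001
gripper_force: 0.0
clock: 2.6
position: [0.5055, 0.214, 0.0509]
ee_rot: [0.0, 0.161, 0.987, 0.0]
contact_force: [-0.1, 0.4, 4.1]
width: 0.0002
gripper_force: 1.7
dock mm [-29.1 -59.7  50.9] toolx deg 161.52419440143933 z [ 1.e-03  3.e-04 -1.e+00] F [-0.06  0.37  4.13] w 0.00016738906697499423 t 2.6
share [ 0.0038 -0.0012  0.0055]
```

```bash
python3 -m jog '[{"dx":0,"dy":0,"dz":0.004,"ax":0,"ay":0,"az":0,"grip":-1},{"dx":0.02,"dy":0,"dz":-0.08,"ax":0,"ay":0,"az":0,"grip":-1},{"dx":0.086,"dy":0.12,"dz":-0.08,"ax":0,"ay":0,"az":0,"grip":-1},{"dx":0.086,"dy":0.239,"dz":-0.08,"ax":0,"ay":0,"az":0,"grip":-1},{"dx":0.086,"dy":0.239,"dz":-0.08,"ax":0,"ay":0,"az":0,"grip":-1}]'; python3 go.py -50.5 0 41
```

```text
clock: 3.02
position: [0.5057, 0.2818, 0.0711]
ee_rot: [0.002, 0.16, 0.987, 0.002]
contact_force: [0.9, 0.1, -0.1]
width: 0.0
gripper_force: 0.0
dock mm [-50.4   4.6  71.1] toolx deg 161.63310384835478 z [ 0.0041  0.004  -1.    ] F [ 0.94  0.1  -0.11] w 4.973613049750196e-05 t 3.0167
share [ 0.0007 -0.0191  0.1201]
```

```bash
python3 -m jog '[{"dx":0,"dy":0,"dz":0.04,"ax":0,"ay":0,"az":0,"grip":-1},{"dx":0,"dy":0,"dz":0.08,"ax":0,"ay":0,"az":0,"grip":-1},{"dx":0,"dy":0,"dz":0.116,"ax":0,"ay":0,"az":0,"grip":-1},{"dx":0,"dy":0,"dz":0.116,"ax":0,"ay":0,"az":0,"grip":-1}]'; python3 go.py -50.5 0 41
python3 - <<'E'
from h import *
d=manip.get_image("side");w=manip.get_image("wrist")
c=np.zeros((480,800,3),np.uint8);c[:,:440]=cv2.resize(d["img"][130:250,220:330],None,fx=4,fy=4,interpolation=2)
c[:390,440:]=cv2.resize(w["img"][150:345,150:330],None,fx=2,fy=2)
cv2.imwrite("pics/s.png",c[:,:,::-1])
E
```

```text
clock: 3.35
position: [0.5012, 0.2755, 0.0386]
ee_rot: [-0.003, 0.161, 0.987, -0.002]
contact_force: [-0.2, -0.3, 0.3]
width: 0.0
gripper_force: 0.0
dock mm [-52.7  -2.7  38.6] toolx deg 161.47062451130202 z [-0.006  -0.0026 -1.    ] F [-0.16 -0.33  0.29] w 1.4442036198475068e-05 t 3.35
share [-0.0086  0.0108 -0.0099]
```

View pics/s.png

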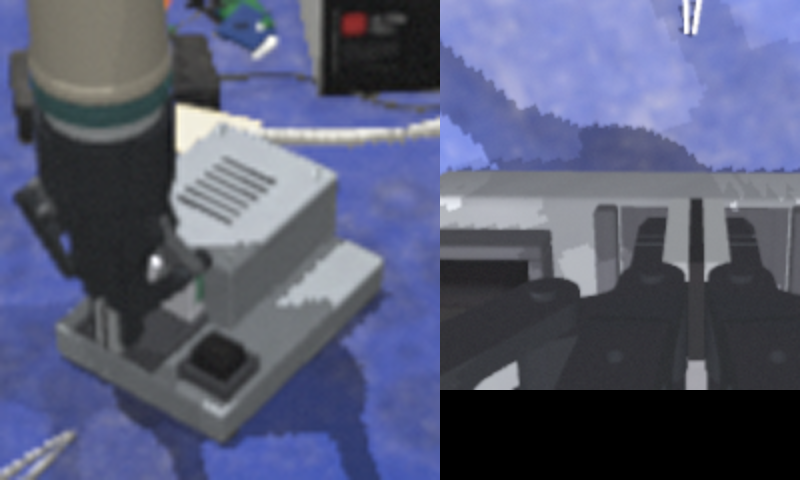

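The finger stands in the channel at composite (105,335), with a gap to the carrier lip at about (185,300). Now I wait for the carrier to arrive.

```bash
Z='{"dx":0,"dy":0,"dz":0,"ax":0,"ay":0,"az":0,"grip":-1}'; for i in 1 2 3 4 5 6 7 8; do python3 -m jog '[{"dx":0,"dy":0,"dz":0,"ax":0,"ay":0,"az":0,"grip":-1},{"dx":0,"dy":0,"dz":0,"ax":0,"ay":0,"az":0,"grip":-1},{"dx":0,"dy":0,"dz":0,"ax":0,"ay":0,"az":0,"grip":-1},{"dx":0,"dy":0,"dz":0,"ax":0,"ay":0,"az":0,"grip":-1},{"dx":0,"dy":0,"dz":0,"ax":0,"ay":0,"az":0,"grip":-1}]' >/dev/null; python3 go.py; done
python3 - <<'E'
from h import *
d=manip.get_image("side");t=manip.get_image("top")
c=np.zeros((480,800,3),np.uint8);c[:,:440]=cv2.resize(d["img"][130:250,220:330],None,fx=4,fy=4,interpolation=2)
c[:440,440:]=cv2.resize(t["img"][130:240,220:310],None,fx=4,fy=4,interpolation=2)
cv2.imwrite("pics/e.png",c[:,:,::-1])
E
```

```text
dock mm [-50.8  -0.1  42. ] toolx deg 161.52515205923922 z [ 7.e-04  3.e-04 -1.e+00] F [-1.29 -0.29  0.95] w -0.0005161871398129542 t 3.8667
dock mm [-51.   -0.1  41.7] toolx deg 161.5316528641252 z [ 0.e+00  1.e-04 -1.e+00] F [ 0.11 -0.49  0.75] w -9.019460349319594e-05 t 4.2833
dock mm [-51.   -0.2  41.7] toolx deg 161.52992669649848 z [ 0.e+00  1.e-04 -1.e+00] F [-0.1  -0.09 -0.01] w 0.00010796060211711114 t 4.7
dock mm [-50.9  -0.2  41.7] toolx deg 161.52754637809136 z [ 1.e-04  1.e-04 -1.e+00] F [ 0.64 -0.01 -0.52] w -1.6033989520345488e-05 t 5.1167
dock mm [-51.   -0.1  41.7] toolx deg 161.53123987602146 z [ 0.e+00  1.e-04 -1.e+00] F [-0.34  0.22  0.62] w 0.00024227298150462993 t 5.5333
dock mm [-50.9  -0.2  41.7] toolx deg 161.52770129772333 z [ 1.e-04  1.e-04 -1.e+00] F [-0.04  0.29 -0.61] w -0.0002647259211797499 t 5.95
dock mm [-51.   -0.2  41.7] toolx deg 161.52965522695922 z [ 0.e+00  1.e-04 -1.e+00] F [0.87 0.63 0.54] w 3.9175820503782786e-05 t 6.3667
dock mm [-51.   -0.2  41.7] toolx deg 161.5278497652644 z [ 0.e+00  1.e-04 -1.e+00] F [-0.25 -0.62 -0.08] w -4.693007340341459e-05 t 6.7833
```

View pics/e.png

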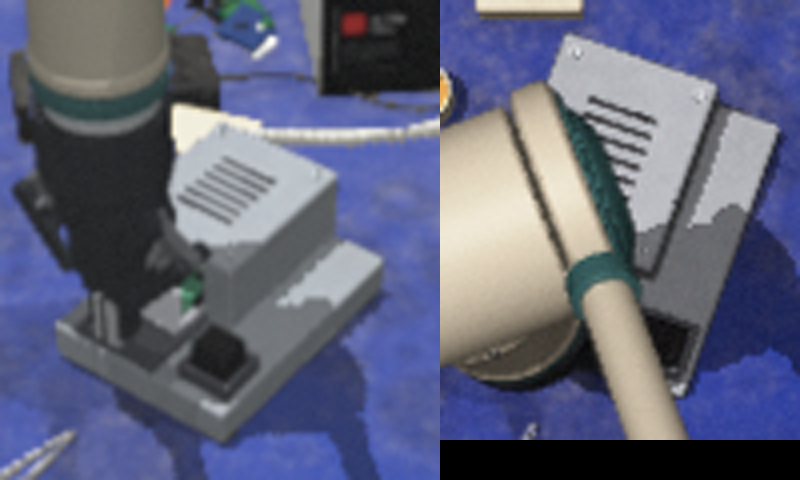

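The carrier is out part-way: its lip is near composite (165,312), not yet at the finger (110,330). No load yet, so I keep waiting.

```bash
for i in 1 2 3 4 5 6 7 8; do python3 -m jog '[{"dx":0,"dy":0,"dz":0,"ax":0,"ay":0,"az":0,"grip":-1},{"dx":0,"dy":0,"dz":0,"ax":0,"ay":0,"az":0,"grip":-1},{"dx":0,"dy":0,"dz":0,"ax":0,"ay":0,"az":0,"grip":-1},{"dx":0,"dy":0,"dz":0,"ax":0,"ay":0,"az":0,"grip":-1},{"dx":0,"dy":0,"dz":0,"ax":0,"ay":0,"az":0,"grip":-1}]' >/dev/null; python3 go.py|cut -c1-150; done
python3 - <<'E'
from h import *
d=manip.get_image("side")
cv2.imwrite("pics/f.png",cv2.resize(d["img"][165:245,225:325],None,fx=7,fy=7,interpolation=2)[:,:,::-1])
c,sn=np.cos(np.radians(-18.5)),np.sin(np.radians(-18.5));O=np.array([.550,.2620,0]);D=np.array([[c,-sn,0],[sn,c,0],[0,0,1]])
for x in(-2.5,-12.5,-22.5,-32.5,-37.5,-42.5): print(x,[np.round((proj(d,O+D@(np.array((x,-22,z))/1e3))-[225,165])*7+3).tolist() for z in (64,36)])
E
```

```text
dock mm [-51.   -0.1  41.7] toolx deg 161.53216781661564 z [ 1.e-04  1.e-04 -1.e+00] F [ 0.06 -0.66 -0.53] w -0.0001934462417662091 t 7.3
dock mm [-51.   -0.1  41.7] toolx deg 161.52904064028212 z [ 0.e+00  1.e-04 -1.e+00] F [-0.52  1.03  0.48] w -0.00029460639834570017 t 7.7167
dock mm [-50.9  -0.1  41.7] toolx deg 161.52609408745172 z [ 1.e-04  1.e-04 -1.e+00] F [ 0.67 -0.28  0.18] w -0.00026708981742403664 t 8.1333
dock mm [-50.9  -0.2  41.7] toolx deg 161.52559323824374 z [ 0.e+00  1.e-04 -1.e+00] F [ 0.08  0.53 -0.35] w 0.00012519901450576195 t 8.55
dock mm [-50.9  -0.1  41.7] toolx deg 161.52570948753836 z [ 0.e+00  1.e-04 -1.e+00] F [ 0.42 -0.23 -0.91] w 0.00014049404824225528 t 8.9667
dock mm [-51.   -0.2  41.7] toolx deg 161.52946482635838 z [-0.  0. -1.] F [-0.12  0.04 -0.18] w -0.00038487084526364813 t 9.3833
dock mm [-50.9  -0.1  41.7] toolx deg 161.5269230019301 z [ 1.e-04  1.e-04 -1.e+00] F [ 0.21 -0.61 -0.7 ] w -0.00011417192579276499 t 9.8
dock mm [-51.   -0.1  41.7] toolx deg 161.53109743277426 z [ 0.e+00  1.e-04 -1.e+00] F [-0.1 -0.2 -0.6] w -0.0001881322951704565 t 10.2167
-2.5 [[302.0, 243.0], [304.0, 303.0]]
-12.5 [[284.0, 259.0], [286.0, 320.0]]
-22.5 [[266.0, 276.0], [268.0, 336.0]]
-32.5 [[247.0, 293.0], [249.0, 353.0]]
-37.5 [[237.0, 301.0], [240.0, 362.0]]
-42.5 [[228.0, 310.0], [231.0, 370.0]]
```

View pics/f.png

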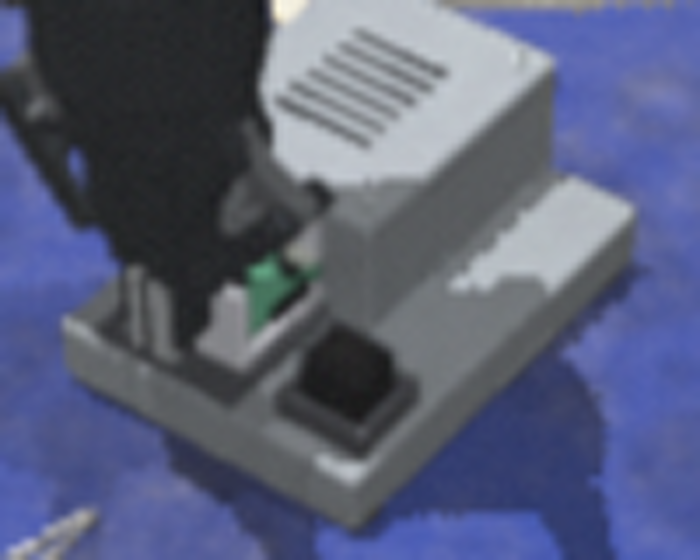

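The lip's lower right corner at (243,365) puts it at dock x of about -36, roughly 34 mm out and just short of the finger. I wait for contact force.

```bash
for i in 1 2 3 4 5 6 7; do python3 -m jog '[{"dx":0,"dy":0,"dz":0,"ax":0,"ay":0,"az":0,"grip":-1},{"dx":0,"dy":0,"dz":0,"ax":0,"ay":0,"az":0,"grip":-1},{"dx":0,"dy":0,"dz":0,"ax":0,"ay":0,"az":0,"grip":-1},{"dx":0,"dy":0,"dz":0,"ax":0,"ay":0,"az":0,"grip":-1},{"dx":0,"dy":0,"dz":0,"ax":0,"ay":0,"az":0,"grip":-1}]' >/dev/null; python3 go.py|cut -c1-150; done
python3 - <<'E'
from h import *
a=cv2.imread("pics/f.png");d=manip.get_image("side")
b=cv2.resize(d["img"][165:245,225:325],None,fx=7,fy=7,interpolation=2)[:,:,::-1]
cv2.imwrite("pics/g.png",np.hstack([a[180:420,60:360],b[180:420,60:360]]));print(np.abs(a[180:420,60:360].astype(int)-b[180:420,60:360]).max(2).__gt__(40).sum())
E
```

```text
dock mm [-51.2  -0.2  41.7] toolx deg 161.52468849744972 z [-5.e-04  2.e-04 -1.e+00] F [-0.78  1.25  0.41] w 0.0004708768483980295 t 10.6833
dock mm [-51.2  -0.2  41.7] toolx deg 161.52210538680342 z [-5.e-04  1.e-04 -1.e+00] F [-2.01  0.67  0.33] w 0.00011264046185855568 t 11.1
dock mm [-51.2  -0.2  41.7] toolx deg 161.52664914567046 z [-5.e-04  1.e-04 -1.e+00] F [-3.41  1.24  1.91] w 0.0001909866442693286 t 11.5167
dock mm [-51.2  -0.2  41.7] toolx deg 161.52151444172813 z [-4.e-04  1.e-04 -1.e+00] F [-3.1   1.7   1.85] w 0.0001711415051869271 t 11.9333
dock mm [-51.2  -0.2  41.7] toolx deg 161.52206807628184 z [-4.e-04  1.e-04 -1.e+00] F [-5.16  1.43  2.37] w -0.0001240389183263184 t 12.35
dock mm [-51.2  -0.2  41.7] toolx deg 161.5268487314298 z [-4.e-04  1.e-04 -1.e+00] F [-4.69  1.86  2.95] w 1.3553671340248142e-05 t 12.7667
dock mm [-51.2  -0.2  41.7] toolx deg 161.5244635878951 z [-4.e-04  1.e-04 -1.e+00] F [-4.64  2.    2.17] w 0.00031742792438046487 t 13.1833
0
```

View pics/g.png

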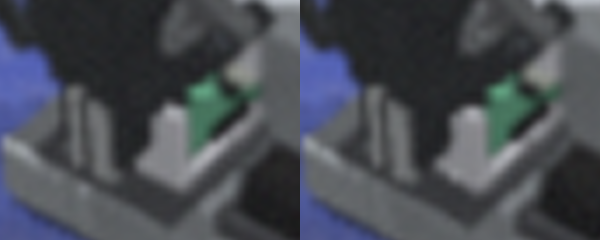

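The finger is carrying a steady push of about 5 N along dock -x, the arm and carrier are not moving, and the carrier lies flat about 36 mm out. I'm handing in.

```bash
python3 -c "
from rig import manip
print(manip.sign_off())"
```

```text
the job is handed in; nothing more can be done
None
```

I pressed the eject key, the carrier came out by itself about 36 mm (estimated from the side view), and the closed fingers are holding it stopped in its channel with about 5 N on them. I handed the job in at about 13 s and did not take a separate last look at the reel, pot and tweezers.

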